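# Seat the pressure roller in the bottle labeller

## Robot

A 6-joint arm with a two-finger parallel gripper is mounted at the origin on the work surface. World frame = base frame: x ahead of the robot, y to its left, z up, the work surface at z = 0. Lengths are in m, angles in rad, forces in N, time in s.
With the tool pointing down it reaches from about 0.3 to 1 m from the base axis. Payload 5.1 kg.
Tool frame: the origin (TCP) lies between the finger pads, 19 mm behind the fingertips; this is the grasp point; z points along the fingers, y is the line along which they close (so a half turn about z gives the same grasp; the last joint's range is limited). The gripper opens to 95 mm and grips with 3 to 60 N. Pads are 20 mm wide; open, the fingers measure 119 mm over their backs; the gripper's body (75 mm by 180 mm) begins 59 mm behind the grasp point.
Start: joints at [1.26, 0.124, 1.65, -0, 1.367, -0.083], TCP at [0.147, 0.633, 0.233] pointing down, gripper open.
Joint ranges: [-2.61, 2.61], [-1.02, 2.33], [0.03, 2.71], [-1.35, 4.49], [0.32, 2.68], [-2.91, 2.91]. Speed limits (rad/s): [2.57, 2.57, 3.14, 3.14, 3.14, 3.14].

## Interface

Orientations are given as a unit quaternion [w, x, y, z].
In Python, from bench import manip gives the robot as it stands.
- The arm moves only by the tool play_rows, never from a script. Its argument "steps" is a list of rows, each an object with "offset": the shift along the tool's x, y, z in m, a list of three; "dr": the turn, a rotation vector about the tool's x, y, z in degrees, a list of three; "claw": the finger opening in m, from 0 to 0.0951. In form: [{"offset": [tx, ty, tz], "dr": [wx, wy, wz], "claw": claw}, ...]. A call has 1 to 5 rows; each row is the pose to reach, as a shift and turn from the pose commanded when the call began, along the tool's axes at that moment; what a row does not reach only later rows make up. A row lasts 1/10 s, in which the tool goes at most 50 mm and 8.59 degrees, less where a joint would pass 70% of its speed; a pose out of reach is approached as far as the arm can. A call with a gripper value outside its range is refused whole. The fingers move at their own pace and stop on an object; "grip_force" is the grip in N (left out, the last holds). Time passes only in rows, so rows that repeat a pose let the fingers close. It gives the time, the measured TCP pose, the force, the opening and the grip force at its end, in the units of the state.
- manip.get_obs(): the state, without advancing time (a new reading comes with each control period).
- manip.capture(name): name is "scene" or "top" or "wrist"; returns a dict with "color" (400x640x3 uint8, red, green, blue), "depth" (400x640 float32, m along the optical axis (not along the pixel's ray), 0 where there is no reading), "mtx" (3x3 intrinsics, pixels), "pose" (4x4, takes a point from camera to world coordinates). Camera axes: x right, y up, looking along -z (the intrinsics and any distortion apply to the point x, -y, -z); pixel columns grow to the right and rows downward; lengths in m; the calibration is good to about 2 mm. A picture is of the moment at which its call begins.
- manip.job_done(): hands the job in; it is judged then, once.
The state is a dict: "t": time; "joints": joint angles; "dq": joint speeds; "effort": joint torques, N m; "tcp_pos": TCP position; "orientation": TCP orientation; "ft_force": force on the tool from outside, world axes, zero at the start; "wrist_torque": the same for the moment, N m; "finger_gap": finger opening in m; "grip_force": force on a finger pad.
Only numpy, scipy, OpenCV 4.12 (cv2) and the standard library are available. Lean on these libraries where they do the work, as an engineer would, in place of code of your own. Each camera call takes 0.05 s, during which the arm holds its last target. There are 200 camera calls.

## Task

Push the loose steel roller slowly up the labeller's ramp until it drops into its seat against the stop plate; stay with it all the way, do not let it roll back down, and do not lift it. Then push the bolt's knob so that the bolt is fully across behind the roller. Leave the bottles and the jar where they stand.

Things in the scene. Friction and masses are not known exactly. Their poses are not given: they have to be found in the camera images.
- labeller: Roller bay of a bench labeller, fixed to the bench: a white slick plastic track (friction about 0.3) that climbs to a stop plate. Frame: origin on the bench (z 0) below the ramp's middle, x horizontal in the uphill direction, y to the left of it. Track between two low steel side rails: inner faces at y +-53 mm, 8 mm thick, tops 15 mm above the track (z 46 mm at the seat).
- foot (a point): Low open end of the track, labeller x -190, y 0, z 12 mm. The track is level (the foot) from here to x -90 mm.
- crest (a point): Upper end of the ramp, labeller x 90, y 0, z 34 mm. The ramp rises straight from x -90, z 12 mm to here (7 degrees); beyond it the track steps down 5 mm into the seat.
- seat (a point): Where the roller's centre is when it is seated: labeller x 104.5, y 0, z 50 mm (1 mm of play along x). The seat is level, x 90 to 126 mm, top z 29 mm.
- stop (a point): Top middle of the upright stop plate's face, labeller x 126, y 0, z 72 mm. Behind it a grey machine body, 150 mm wide, to x 214 mm and z 70 mm, with a paper reel on it to z 100 mm.
- roller: Polished steel roller, 42 mm diameter, 100 mm long, lying across the track, loose, 0.25 to 0.5 kg. It starts on the level foot. Origin at its centre; its y axis is the roller's axis. Left alone on the ramp it rolls down and may roll off the foot. Moving over 0.25 m/s there, or the tool's TCP being over 90 mm from its centre while it is on the ramp, counts as having got away.
- bolt (a joint): Travel of the steel bolt (m), a 12 x 12 mm bar sliding along labeller +y just downhill of the seated roller: bar at labeller x 67 to 79, z 50 to 62 mm. 0 = fully back, tip at y -62 mm; 0.055 = fully across, tip at y -7 mm, end stop. It starts 0 to 12 mm across, slides with 1.5 N of friction and stays where it is left.
- guide (a point): Top middle of the grey guide block under the bolt, outside the right-hand (-y) rail: x 56 to 90, y -122 to -62 mm, top z 48 mm; small guide ears on it to z 62 mm beside the bar.
- bolt_knob (a point): Top centre of the bolt's black knob, an upright post of 14 mm diameter standing 34 mm above the bar, labeller x 73 mm, top at z 96 mm, and y from -110 mm (bolt back) to -55 mm (bolt fully across). The bar reaches 14 mm outward (-y) past the knob's centre, top at z 62 mm.
- bottle0: Blue glass dropper bottle, 44 mm diameter, 95 mm high, standing loose on the left (+y) of the labeller. Bystander. Origin at the centre of its underside.
- bottle1: A second bottle like it, also on the left of the labeller. Bystander.
- jar: Low blue jar with white lid, 52 mm diameter, 55 mm high, standing loose on the right (-y) of the labeller's foot. Bystander. Origin at the centre of its underside.
Not all that is in view belongs to the job. Of the things that look like the roller, the middle-sized one is meant.

How it is judged:
On the way, in this order (a step that is already met when the one before it is completed fails the run):
1. the roller lies in its seat against the stop plate, the bolt still open (distance between roller and seat below 0.006 m and angle between the y axis of roller and the y axis of labeller, either way round below 0.08 rad and value of joint bolt below 0.03 m), for 0.2 s.
2. the bolt is fully across behind the roller (distance between roller and seat below 0.006 m and angle between the y axis of roller and the y axis of labeller, either way round below 0.08 rad and value of joint bolt above 0.048 m), for 0.2 s.
At the end, for the whole second after the job is handed in: The roller rests in its seat against the stop plate (centre within 6 mm of the seat point, square to the track), at rest, with the bolt across behind it (at least 48 of its 55 mm) (all of step 2 and linear speed of roller below 0.02 m/s); the robot touches nothing.
It fails at once if the roller gets away on the foot or ramp (moves faster than 0.25 m/s) (x of roller in the frame of labeller below 0.088 m and linear speed of roller above 0.25 m/s).
It fails at once if the roller is left alone on the ramp (tool more than 90 mm from it) (x of roller in the frame of labeller between -0.08 and 0.085 m and distance between the grasp point and roller above 0.09 m).
It fails at once if the roller is lifted off the track (z of roller in the frame of labeller above 0.068 m or (x of roller in the frame of labeller below -0.09 m and z of roller in the frame of labeller above 0.045 m) or (x of roller in the frame of labeller below 0 m and z of roller in the frame of labeller above 0.056 m)).
It fails at once if the roller rolls off the foot of the track (x of roller in the frame of labeller below -0.19 m or z of roller in the frame of labeller below 0.02 m).
It fails at once if a bystander is shoved or tipped (distance of any of bottle0, bottle1, jar from where it was at the start of the episode above 0.02 m or angle between any of bottle0, bottle1, jar's own z axis and vertical above 0.35 rad).
It also fails if it takes over 58 s, if anything falls off the work surface, if the arm or the gripper's body presses on something with over 40 N, if the wrist force passes 120 N, or if a joint passes its speed limit or range.

## Working session

There is one attempt and no reset: what is moved stays moved. The work goes in short steps, Python scripts to look and compute and a tool call to move; the robot and the scene stay as the last step left them, time stands still between calls to the robot, and variables do not carry over. Pictures are saved under pics/ and viewed, at most 11 in all, crops included, and the job is handed in when it is done.

Besides the shell and the picture viewer there is one more tool, called after "Call:" in YAML: its name, and indented under it one key for each argument. play_rows: Moves the arm, as the interface text tells. Its arguments: {"type":"object","properties":{"steps":{"type":"array"},"grip_force":{"type":"number"}},"required":["steps"]}

```bash
mkdir -p pics; ls; cat > h.py <<'E'
import numpy as np, cv2
from bench import manip
def save(c,n): cv2.imwrite(f'pics/{n}.png',c['color'][:,:,::-1]); np.savez(f'{n}.npz',**c)
def cloud(c):
    K=c['mtx'];d=c['depth'];v,u=np.mgrid[:400,:640]
    P=np.stack([(u-K[0,2])/K[0,0]*d,-(v-K[1,2])/K[1,1]*d,-d],-1)
    return P@c['pose'][:3,:3].T+c['pose'][:3,3]
def ray(c,u,v,z):
    K=c['mtx'];r=c['pose'][:3,:3]@np.array([(u-K[0,2])/K[0,0],-(v-K[1,2])/K[1,1],-1]);o=c['pose'][:3,3]
    return o+r*(z-o[2])/r[2]
def load(n): return dict(np.load(f'{n}.npz'))
E
python3 - <<'E'
from h import *
for n in('scene','top'):
    c=manip.capture(n);save(c,n);print(n,c['mtx'].round(1).tolist(),c['pose'].round(3).tolist(),(c['depth']>0).mean())
print(manip.get_obs())
E
```

```text
pics
scene [[422.3, 0.0, 323.6], [0.0, 422.3, 203.6], [0.0, 0.0, 1.0]] [[-0.759, -0.526, 0.384, 0.901], [0.651, -0.619, 0.44, 0.444], [0.006, 0.584, 0.812, 0.687], [0.0, 0.0, 0.0, 1.0]] 0.99609765625
top [[459.3, 0.0, 313.0], [0.0, 459.3, 196.4], [0.0, 0.0, 1.0]] [[-0.008, 0.998, -0.056, 0.545], [-1.0, -0.008, -0.008, 0.104], [-0.009, 0.056, 0.998, 1.018], [0.0, 0.0, 0.0, 1.0]] 0.99612890625
{'t': 0.1, 'joints': array([ 1.26040120e+00,  1.24451421e-01,  1.65151770e+00, -2.27784366e-05,
        1.36749613e+00, -8.25755193e-02]), 'dq': array([-0.00172257, -0.00180729, -0.00087065,  0.00068563, -0.00121783,
        0.00142937]), 'effort': array([ 6.52839917e-04, -4.18875217e+01, -3.61099720e+01,  7.76235270e-02,
        4.61476506e-02, -8.40719827e-05]), 'tcp_pos': array([0.14665902, 0.63268642, 0.23231414]), 'orientation': array([-1.71849639e-04,  1.13661281e-01,  9.93519117e-01, -9.20460676e-04]), 'ft_force': array([0.01088599, 0.36855547, 0.11069848]), 'wrist_torque': array([-0.04040908,  0.02535819,  0.04208649]), 'grip_force': 0.0, 'finger_gap': 0.09528680045636548}
```

View pics/top.png

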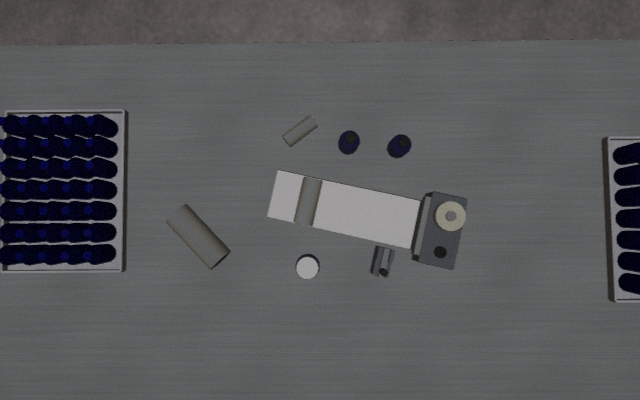

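View pics/scene.png

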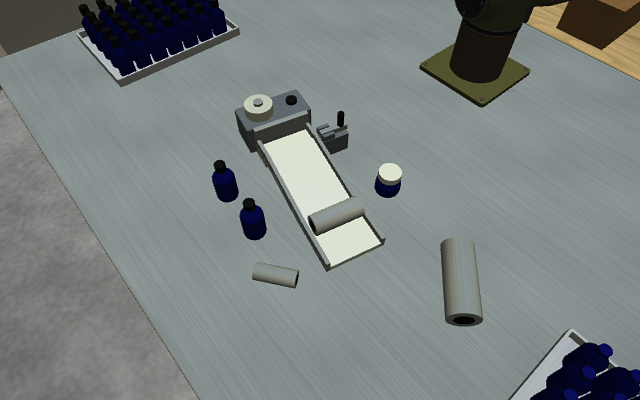

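Top view: three roller-like things are visible: a large one at (197,237), a small one at (300,130) and a middle-sized one at (308,200), which lies on the white track. I choose the one on the track. The jar is at (307,266), the bottles at (348,142) and (400,146), the knob at (383,271), and the stop end at (425,222). The scene view agrees, with the roller at (337,216) and the knob at (340,118).

```bash
python3 - <<'E'
from h import *
for n in('top','scene'):
    c=load(n);P=cloud(c);g=c['color'].astype(int)
    x0,y0,x1,y1=(262,160,430,262) if n=='top' else (255,120,390,272)
    m=np.zeros((400,640),np.uint8);m[y0:y1,x0:x1]=1
    w=((g.min(-1)>(150 if n=='top' else 190))&(m>0)).astype(np.uint8)
    print(n,w.sum(), np.percentile(g[m>0].min(-1),[5,30,50,70,95]))
    k,l,s,_=cv2.connectedComponentsWithStats(w)
    pts=P[(w>0)&(P[...,2]<.06)&(P[...,2]>.003)]
    (cx,cy),sz,a=cv2.minAreaRect(pts[:,:2].astype(np.float32));print('rect',cx,cy,sz,a)
    bx=cv2.boxPoints(((cx,cy),sz,a));print(bx.round(4).tolist())
    A=np.c_[pts[:,:2],np.ones(len(pts))]
    # roller: high points on the track
    b=(308,200) if n=='top' else (337,216)
    r=np.zeros((400,640),bool);r[b[1]-32:b[1]+32,b[0]-32:b[0]+32]=1
    q=P[r&(m>0)&(w==0)&(P[...,2]>.036)&(P[...,2]<.07)]
    (rx,ry),rs,ra=cv2.minAreaRect(q[:,:2].astype(np.float32));print('roller',rx,ry,rs,ra,'ztop',np.percentile(q[:,2],[50,98]))
    # knob
    b=(383,270) if n=='top' else (340,118)
    r=np.zeros((400,640),bool);r[b[1]-15:b[1]+15,b[0]-12:b[0]+12]=1
    q=P[r&(g.max(-1)<45)&(P[...,2]>.066)];t=q[q[:,2]>.085];print('knob',len(q),q.mean(0) if len(q) else 0,'top',t.mean(0),len(t),q[:,2].max() if len(q) else 0)
a=load('top')['color'][150:300,250:480,::-1];b=load('scene')['color'][90:275,205:415,::-1]
o=np.zeros((555,800,3),np.uint8);A=cv2.resize(b,None,fx=2.5,fy=2.5)
o=np.vstack([cv2.convertScaleAbs(cv2.resize(a,(460,300)),alpha=1.6),cv2.resize(b[:, :],(460,int(460*185/210)))[:300]])
cv2.imwrite('pics/crop.png',o)
E
```

```text
top 5941 [ 69.  95.  98. 155. 159.]
rect 0.5373929738998413 0.05700807273387909 (0.31321194767951965, 0.17955520749092102) 76.7993392944336
[[0.4142000079154968, -0.07500000298023224], [0.5889999866485596, -0.11599999666213989], [0.6606000065803528, 0.1889999955892563], [0.48579999804496765, 0.23000000417232513]]
roller 0.590313732624054 0.11381295323371887 (0.05901511013507843, 0.10513310879468918) 76.96920776367188 ztop [0.05110405 0.05651605]
knob 45 [ 0.4469295  -0.02480732  0.11210241] top [ 0.44727904 -0.02480174  0.12103153] 36 1.0176305217637913
scene 5697 [ 36. 134. 138. 143. 213.]
rect 0.5268827676773071 0.05949191749095917 (0.3159715533256531, 0.19773906469345093) 76.62618255615234
[[0.39419999718666077, -0.07129999995231628], [0.5864999890327454, -0.11710000038146973], [0.659600019454956, 0.19030000269412994], [0.46720001101493835, 0.2361000031232834]]
roller 0.5918119549751282 0.12529480457305908 (0.041502196341753006, 0.10068192332983017) 77.75348663330078 ztop [0.04945817 0.05395285]
knob 85 [ 0.4473497 -0.0260292  0.0837124] top [ 0.4466513  -0.02687242  0.09218996] 43 0.09664486993897625
```

View pics/crop.png

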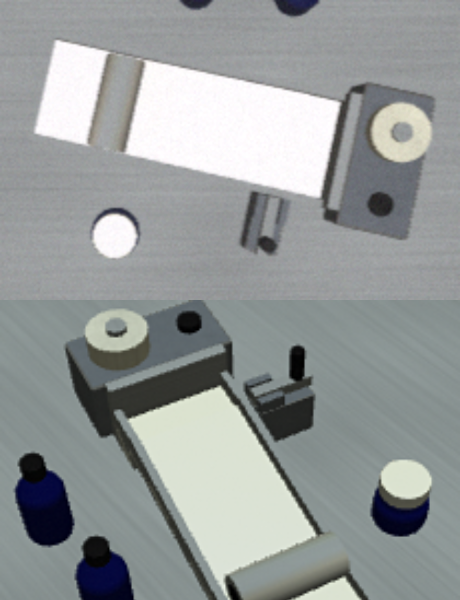

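The crop confirms it: the middle roller lies across the white track, with the bolt and knob on the right side and the jar to the right of the foot. The jar contaminated the rectangle fit, so I'll refine without it.

```bash
python3 - <<'E'
from h import *
for n in('top','scene'):
    c=load(n);P=cloud(c);g=c['color'].astype(int)
    w=(g.min(-1)>(130 if n=='top' else 170)).astype(np.uint8)
    k,l,s,cen=cv2.connectedComponentsWithStats(w)
    seeds=[(285,195),(365,213)] if n=='top' else [(352,244),(300,165)]
    m=np.zeros((400,640),bool)
    for u,v in seeds: m|=(l==l[v,u])
    pts=P[m&(P[...,2]>0)&(P[...,2]<.06)]
    (cx,cy),sz,a=cv2.minAreaRect(pts[:,:2].astype(np.float32));print(n,cx,cy,sz,a)
    print(cv2.boxPoints(((cx,cy),sz,a)).round(4).tolist())
    d=np.array([-np.cos(np.radians(a)),-np.sin(np.radians(a))]) if sz[0]>sz[1] else np.array([np.sin(np.radians(a)),-np.cos(np.radians(a))])
    L=(pts[:,:2]-[cx,cy])@d; 
    for lo in np.arange(-.15,.16,.03):
        q=pts[abs(L-lo)<.006]
        if len(q): t=(q[:,:2]-[cx,cy])@np.array([-d[1],d[0]]);print(round(lo,2),q[:,2].mean().round(4),t.min().round(4),t.max().round(4))
    print('yaw',np.degrees(np.arctan2(d[1],d[0])), 'L',L.min(),L.max())
    # intensity-based ray corners in top
    pix=np.argwhere(m)[:,::-1].astype(np.float32)
    hull=cv2.approxPolyDP(cv2.convexHull(pix.astype(np.int32)),6,True)[:,0];print(hull.tolist())
    for u,v in hull: print((u,v),P[v,u].round(4), ray(c,u,v,.012).round(4),ray(c,u,v,.032).round(4))
E
```

```text
top 0.5742972493171692 0.04909414052963257 (0.3161281943321228, 0.10543176531791687) 76.88204193115234
[[0.4871000051498413, -0.09290000051259995], [0.5898000001907349, -0.11680000275373459], [0.6614999771118164, 0.19110000133514404], [0.5587999820709229, 0.2150000035762787]]
-0.15 0.0122 -0.0522 0.0525
-0.12 0.0126 -0.0524 0.0522
-0.06 0.0123 -0.0469 0.0518
-0.03 0.0157 -0.0522 0.0527
0.0 0.0195 -0.0524 0.052
0.03 0.0232 -0.0525 0.052
0.06 0.0267 -0.0525 0.0521
0.09 0.0305 -0.0527 0.0523
0.12 0.0334 -0.0525 0.0524
0.15 0.0295 -0.0522 0.052
yaw -103.11795806884766 L -0.15806406506175433 0.1580641063235199
[[419, 201], [409, 248], [267, 215], [278, 170]]
(np.int32(419), np.int32(201)) [ 0.5886 -0.1153  0.0308] [ 0.5894 -0.1195  0.012 ] [ 0.5885 -0.1151  0.032 ]
(np.int32(409), np.int32(248)) [ 0.4882 -0.0923  0.0292] [ 0.4872 -0.0957  0.012 ] [ 0.4884 -0.0918  0.032 ]
(np.int32(267), np.int32(215)) [ 0.5616  0.2147 -0.0011] [0.5614 0.2133 0.012 ] [0.5611 0.2111 0.032 ]
(np.int32(278), np.int32(170)) [0.6605 0.1891 0.009 ] [0.6602 0.1889 0.012 ] [0.6579 0.1872 0.032 ]
scene 0.575516641
[... 393 characters left out ...]
 0.0529
0.0 0.018 -0.0532 0.0531
0.03 0.0218 -0.0525 0.0535
0.06 0.0255 -0.0526 0.0533
0.09 0.029 -0.0529 0.0528
0.12 0.0324 -0.0526 0.0528
0.15 0.0279 -0.0528 0.0479
yaw -103.06368255615236 L -0.15782138039135768 0.15782139208452434
[[379, 243], [331, 265], [263, 145], [305, 129]]
(np.int32(379), np.int32(243)) [0.5621 0.2126 0.0124] [0.5619 0.2124 0.012 ] [0.572  0.2193 0.032 ]
(np.int32(331), np.int32(265)) [0.6593 0.189  0.0119] [0.6593 0.189  0.012 ] [0.6665 0.1966 0.032 ]
(np.int32(263), np.int32(145)) [ 0.5953 -0.0999  0.0446] [ 0.5798 -0.1275  0.012 ] [ 0.5893 -0.1106  0.032 ]
(np.int32(305), np.int32(129)) [ 0.4884 -0.0936  0.0278] [ 0.4786 -0.1065  0.012 ] [ 0.4911 -0.0902  0.032 ]
```

Labeller frame: origin (0.5676, 0.0173), yaw -103.1°. The roller is at labeller x of about -0.104 and the knob at y of about -0.108.

Plan: fingers about 60 mm open across the track, pushing from the downhill side at two points. First I travel high, then rotate.

Call:
play_rows:
  steps:
    - {"offset":[-0.042,-0.026,0],"dr":[0,0,0],"claw":0.06}
    - {"offset":[-0.084,-0.053,0],"dr":[0,0,0],"claw":0.06}
    - {"offset":[-0.126,-0.079,0],"dr":[0,0,0],"claw":0.06}
    - {"offset":[-0.168,-0.105,0],"dr":[0,0,0],"claw":0.06}
    - {"offset":[-0.21,-0.132,0],"dr":[0,0,0],"claw":0.06}

```text
t: 0.6
tcp_pos: [0.3224, 0.4555, 0.233]
orientation: [-0.0, 0.113, 0.994, -0.0]
ft_force: [0.5, 0.1, 0.9]
finger_gap: 0.0626
grip_force: 0.0
```

Call:
play_rows:
  steps:
    - {"offset":[-0.042,-0.026,0],"dr":[0,0,0],"claw":0.06}
    - {"offset":[-0.084,-0.053,0],"dr":[0,0,0],"claw":0.06}
    - {"offset":[-0.126,-0.079,0],"dr":[0,0,0],"claw":0.06}
    - {"offset":[-0.168,-0.105,0],"dr":[0,0,0],"claw":0.06}
    - {"offset":[-0.21,-0.132,0],"dr":[0,0,0],"claw":0.06}

```text
t: 1.1
tcp_pos: [0.4972, 0.2794, 0.2331]
orientation: [-0.0, 0.114, 0.994, -0.0]
ft_force: [0.7, 1.1, 0.6]
finger_gap: 0.0601
grip_force: 0.0
```

Call:
play_rows:
  steps:
    - {"offset":[-0.042,-0.026,0],"dr":[0,0,0],"claw":0.06}
    - {"offset":[-0.084,-0.053,0],"dr":[0,0,0],"claw":0.06}
    - {"offset":[-0.126,-0.079,0],"dr":[0,0,0],"claw":0.06}
    - {"offset":[-0.129,-0.08,0],"dr":[0,0,0],"claw":0.06}
    - {"offset":[-0.129,-0.08,0],"dr":[0,0,0],"claw":0.06}

```text
t: 1.6
tcp_pos: [0.6042, 0.173, 0.2325]
orientation: [-0.001, 0.115, 0.993, -0.0]
ft_force: [-0.4, 0.1, 0.2]
finger_gap: 0.0601
grip_force: 0.0
```

Call:
play_rows:
  steps:
    - {"offset":[0,0,0],"dr":[0,0,8],"claw":0.06}
    - {"offset":[0,0,0],"dr":[0,0,16],"claw":0.06}
    - {"offset":[0,0,0],"dr":[0,0,24],"claw":0.06}
    - {"offset":[0,0,0],"dr":[0,0,32],"claw":0.06}
    - {"offset":[0,0,0],"dr":[0,0,40],"claw":0.06}

```text
t: 2.1
tcp_pos: [0.6025, 0.1758, 0.2332]
orientation: [-0.0, 0.448, 0.894, -0.0]
ft_force: [0.4, -0.1, -0.4]
finger_gap: 0.0599
grip_force: 0.0
```

Call:
play_rows:
  steps:
    - {"offset":[0,0,0],"dr":[0,0,8],"claw":0.06}
    - {"offset":[0,0,0],"dr":[0,0,16],"claw":0.06}
    - {"offset":[0,0,0],"dr":[0,0,24],"claw":0.06}
    - {"offset":[0,0,0],"dr":[0,0,32],"claw":0.06}
    - {"offset":[0,0,0],"dr":[0,0,40],"claw":0.06}

```text
t: 2.6
tcp_pos: [0.6025, 0.1758, 0.2332]
orientation: [-0.0, 0.727, 0.687, -0.0]
ft_force: [0.6, 0.3, -1.8]
finger_gap: 0.0598
grip_force: 0.0
```

Call:
play_rows:
  steps:
    - {"offset":[0,0,0],"dr":[0,0,8],"claw":0.06}
    - {"offset":[0,0,0],"dr":[0,0,10],"claw":0.06}
    - {"offset":[0,0,0],"dr":[0,0,10],"claw":0.06}

```text
t: 2.9
tcp_pos: [0.6027, 0.1756, 0.2332]
orientation: [-0.0, 0.782, 0.623, -0.0]
ft_force: [-0.0, -0.1, -0.1]
finger_gap: 0.06
grip_force: 0.0
```

```bash
cat >> h.py <<'E'
from scipy.spatial.transform import Rotation as R
O=np.array([.5676,.0173,0]);Y=np.radians(-103.1)
D=np.array([np.cos(Y),np.sin(Y),0]);S=np.array([-D[1],D[0],0])
def lab(p): p=np.asarray(p)-O; return np.stack([p@D,p@S,p[...,2]],-1)
def st():
    o=manip.get_obs();r=R.from_quat(np.roll(o['orientation'],-1)).as_matrix()
    print('t',round(o['t'],2),'lab tcp',lab(o['tcp_pos']).round(4),'f_lab',np.round([o['ft_force']@D,o['ft_force']@S,o['ft_force'][2]],2),'gap',round(o['finger_gap'],4))
    print('tool x,y,z in lab:',*[np.round([a@D,a@S,a[2]],3) for a in r.T])
E
python3 - <<'E'
from h import *
st()
c=manip.capture('wrist');save(c,'w1');print(c['pose'].round(3).tolist())
E
```

```text
t 2.9 lab tcp [-0.1621 -0.0017  0.2332] f_lab [ 0.07 -0.03 -0.12] gap 0.06
tool x,y,z in lab: [-1.    -0.003 -0.   ] [-0.003  1.    -0.001] [ 0.    -0.001 -1.   ]
[[0.975, 0.216, 0.055, 0.618], [-0.223, 0.946, 0.234, 0.242], [-0.001, -0.24, 0.971, 0.384], [0.0, 0.0, 0.0, 1.0]]
```

View pics/w1.png

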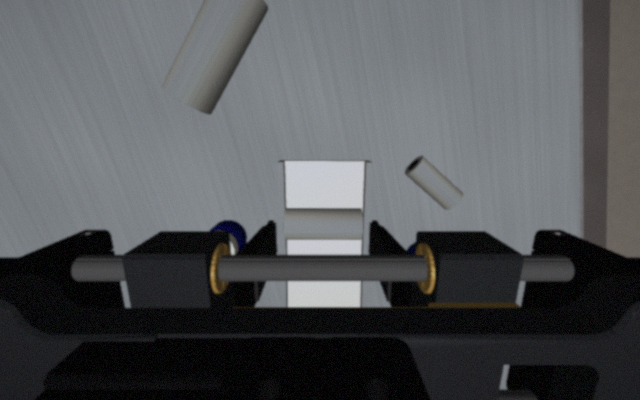

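Wrist view: the foot edge is at row 160. The roller lies squarely across the track at rows 210–238, centre (323,223), below and uphill of the open fingers.

```bash
python3 - <<'E'
from h import *
for n,b in (('w1',(200,242,292,356)),('top',(170,230,285,335)),('scene',(190,240,305,368))):
    c=load(n);P=lab(cloud(c)).reshape(400,640,3)[b[0]:b[1],b[2]:b[3]].reshape(-1,3)
    q=P[(abs(P[:,1])<.045)&(P[:,2]>.04)&(P[:,2]<.07)&(abs(P[:,0]+.105)<.03)]
    # circle-fit in x,z with r=.021
    from scipy.optimize import least_squares
    f=least_squares(lambda v:np.hypot(q[:,0]-v[0]-v[2]*q[:,1],q[:,2]-v[1])-.021,[-.105,.033,0],loss='soft_l1',f_scale=.001).x
    print(n,len(q),'centre',f.round(4),'res',np.median(abs(np.hypot(q[:,0]-f[0]-f[2]*q[:,1],q[:,2]-f[1])-.021)).round(4))
    if n=='w1':
        A=lab(cloud(c));g=c['color'].min(-1);m=(g>120);m[:150]=0;m[205:]=0;m[:,:275]=0;m[:,375:]=0
        t=A[m];print('foot',t[:,0].min(),t[:,1].min(),t[:,1].max(),t[:,2].mean())
E
```

```text
w1 1819 centre [-0.1103  0.0317  0.001 ] res 0.0004
foot -0.22989413875582101 -0.06979262800394771 0.07195326688997178 0.010562067205296715
top 779 centre [-0.1079  0.0331 -0.0034] res 0.0009
scene 823 centre [-0.1087  0.0316  0.0008] res 0.0007
```

Call:
play_rows:
  steps:
    - {"offset":[0,0.002,0.045],"dr":[0,0,0],"claw":0.06}
    - {"offset":[0,0.002,0.09],"dr":[0,0,0],"claw":0.06}
    - {"offset":[0,0.002,0.135],"dr":[0,0,0],"claw":0.06}
    - {"offset":[0,0.002,0.17],"dr":[0,0,0],"claw":0.06}
    - {"offset":[0,0.002,0.187],"dr":[0,0,0],"claw":0.06}

```text
t: 3.45
tcp_pos: [0.6026, 0.1738, 0.0421]
orientation: [-0.002, 0.782, 0.623, -0.003]
ft_force: [0.4, -0.0, 0.5]
finger_gap: 0.0598
grip_force: 0.0
```

Call:
play_rows:
  steps:
    - {"offset":[-0.005,0,0],"dr":[0,0,0],"claw":0.06}
    - {"offset":[-0.01,0,0],"dr":[0,0,0],"claw":0.06}
    - {"offset":[-0.014,0,0],"dr":[0,0,0],"claw":0.06}
    - {"offset":[-0.017,0,0],"dr":[0,0,0],"claw":0.06}
    - {"offset":[-0.019,0,0],"dr":[0,0,0],"claw":0.06}

```text
t: 3.95
tcp_pos: [0.6027, 0.155, 0.0483]
orientation: [0.001, 0.783, 0.622, 0.001]
ft_force: [0.7, 1.9, -0.5]
finger_gap: 0.0595
grip_force: 0.4
```

```bash
python3 - <<'E'
from h import *
st()
a=manip.capture('top');b=manip.capture('scene');save(b,'s2')
o=np.vstack([cv2.resize(a['color'][150:300,250:480],(460,300)),cv2.resize(b['color'][120:270,255:485],(460,300))])
cv2.imwrite('pics/p2.png',o[:,:,::-1])
E
```

```text
t 3.95 lab tcp [-0.142   0.003   0.0483] f_lab [-1.98  0.3  -0.49] gap 0.0595
tool x,y,z in lab: [-1.    -0.     0.001] [-0.     1.     0.003] [-0.001  0.003 -1.   ]
```

View pics/p2.png

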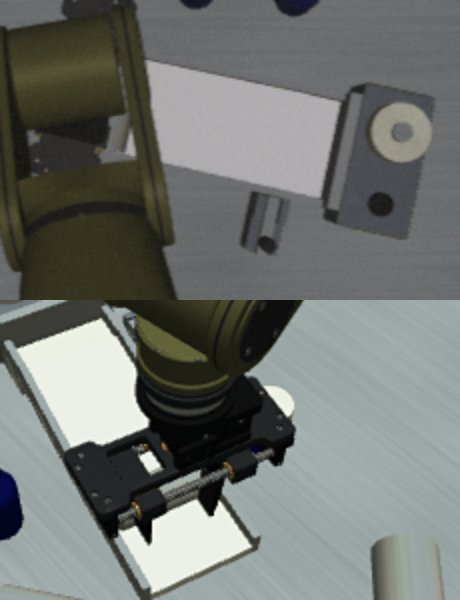

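Fingers are straddling squarely just behind the roller (scene crop, about (180,510)). The force shows first contact. I'll push gently.

Call:
play_rows:
  steps:
    - {"offset":[-0.004,0,0.001],"dr":[0,0,0],"claw":0.06}
    - {"offset":[-0.009,0,0.002],"dr":[0,0,0],"claw":0.06}
    - {"offset":[-0.014,0,0.003],"dr":[0,0,0],"claw":0.06}
    - {"offset":[-0.019,0,0.003],"dr":[0,0,0],"claw":0.06}
    - {"offset":[-0.024,0,0.003],"dr":[0,0,0],"claw":0.06}

```text
t: 4.55
tcp_pos: [0.5962, 0.1316, 0.0435]
orientation: [-0.0, 0.783, 0.622, 0.0]
ft_force: [0.9, 1.2, 1.2]
finger_gap: 0.06
grip_force: 0.9
```

```bash
python3 - <<'E'
from h import *
st()
c=manip.capture('wrist');P=lab(cloud(c))
q=P[(abs(P[...,1])<.05)&(P[...,2]>.03)&(P[...,2]<.07)&(P[...,0]>-.13)&(P[...,0]<-.03)]
print(len(q), q.min(0),q.max(0))
cv2.imwrite('pics/w3.png',c['color'][:,:,::-1])
E
```

```text
t 4.55 lab tcp [-0.1178  0.002   0.0435] f_lab [-1.35  0.56  1.24] gap 0.06
tool x,y,z in lab: [-1.    -0.001  0.001] [-0.001  1.     0.   ] [-0.001  0.    -1.   ]
4238 [-0.12999998 -0.03779709  0.03001441] [-0.08679689  0.04204909  0.06998543]
```

View pics/w3.png

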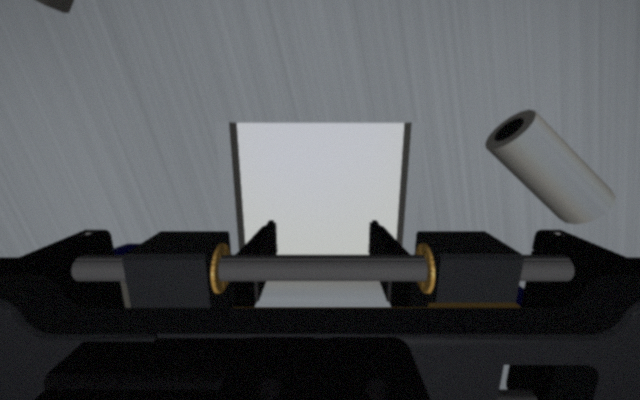

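The wrist view shows the foot and both fingers centred; the roller is hidden ahead of them, with steady contact. I'll continue up the slope.

Call:
play_rows:
  steps:
    - {"offset":[-0.006,0,-0.0007],"dr":[0,0,0],"claw":0.06}
    - {"offset":[-0.012,0,-0.0014],"dr":[0,0,0],"claw":0.06}
    - {"offset":[-0.018,0,-0.0022],"dr":[0,0,0],"claw":0.06}
    - {"offset":[-0.024,0,-0.0029],"dr":[0,0,0],"claw":0.06}
    - {"offset":[-0.03,0,-0.0037],"dr":[0,0,0],"claw":0.06}

```text
t: 5.1
tcp_pos: [0.5893, 0.102, 0.0473]
orientation: [0.0, 0.783, 0.622, 0.0]
ft_force: [0.5, 1.9, 2.2]
finger_gap: 0.0602
grip_force: 0.8
```

Call:
play_rows:
  steps:
    - {"offset":[-0.006,0,-0.0007],"dr":[0,0,0],"claw":0.06}
    - {"offset":[-0.012,0,-0.0014],"dr":[0,0,0],"claw":0.06}
    - {"offset":[-0.018,0,-0.0022],"dr":[0,0,0],"claw":0.06}
    - {"offset":[-0.024,0,-0.0029],"dr":[0,0,0],"claw":0.06}
    - {"offset":[-0.03,0,-0.0037],"dr":[0,0,0],"claw":0.06}

```text
t: 5.6
tcp_pos: [0.5825, 0.0728, 0.0509]
orientation: [-0.0, 0.783, 0.622, -0.0]
ft_force: [0.1, 1.4, 0.6]
finger_gap: 0.0599
grip_force: 0.8
```

```bash
python3 - <<'E'
from h import *
st()
a=manip.capture('top');b=manip.capture('scene')
o=np.vstack([cv2.resize(a['color'][150:300,250:480],(460,300)),cv2.resize(b['color'][70:220,205:435],(460,300))])
cv2.imwrite('pics/p4.png',o[:,:,::-1])
E
```

```text
t 5.6 lab tcp [-0.0574  0.0019  0.0509] f_lab [-1.38 -0.23  0.56] gap 0.0599
tool x,y,z in lab: [-1.    -0.001 -0.   ] [-0.001  1.    -0.   ] [ 0. -0. -1.]
```

View pics/p4.png

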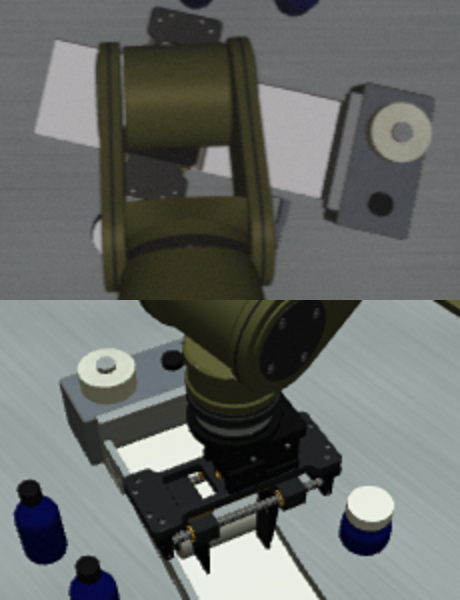

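Scene crop: the roller is visible ahead of both fingers at about (205,540), square to the track. I'll carry on.

Call:
play_rows:
  steps:
    - {"offset":[-0.006,0,-0.0007],"dr":[0,0,0],"claw":0.06}
    - {"offset":[-0.012,0,-0.0014],"dr":[0,0,0],"claw":0.06}
    - {"offset":[-0.018,0,-0.0022],"dr":[0,0,0],"claw":0.06}
    - {"offset":[-0.024,0,-0.0029],"dr":[0,0,0],"claw":0.06}
    - {"offset":[-0.03,0,-0.0036],"dr":[0,0,0],"claw":0.06}

```text
t: 6.2
tcp_pos: [0.5758, 0.0436, 0.0546]
orientation: [0.0, 0.783, 0.622, 0.0]
ft_force: [-0.5, 1.1, 0.2]
finger_gap: 0.0599
grip_force: 0.8
```

Call:
play_rows:
  steps:
    - {"offset":[-0.006,-0.0004,-0.0007],"dr":[0,0,0],"claw":0.06}
    - {"offset":[-0.012,-0.001,-0.0014],"dr":[0,0,0],"claw":0.06}
    - {"offset":[-0.018,-0.001,-0.0021],"dr":[0,0,0],"claw":0.06}
    - {"offset":[-0.024,-0.001,-0.0028],"dr":[0,0,0],"claw":0.06}
    - {"offset":[-0.03,-0.001,-0.0035],"dr":[0,0,0],"claw":0.06}

```text
t: 6.7
tcp_pos: [0.568, 0.0146, 0.058]
orientation: [-0.0, 0.783, 0.622, -0.0]
ft_force: [-0.5, 1.8, 1.3]
finger_gap: 0.06
grip_force: 0.8
```

Call:
play_rows:
  steps:
    - {"offset":[-0.006,0,-0.0006],"dr":[0,0,0],"claw":0.06}
    - {"offset":[-0.012,0,-0.0012],"dr":[0,0,0],"claw":0.06}
    - {"offset":[-0.018,0,-0.0018],"dr":[0,0,0],"claw":0.06}
    - {"offset":[-0.024,0,-0.0024],"dr":[0,0,0],"claw":0.06}
    - {"offset":[-0.03,0,-0.003],"dr":[0,0,0],"claw":0.06}

```text
t: 7.2
tcp_pos: [0.5612, -0.0146, 0.061]
orientation: [-0.0, 0.783, 0.622, -0.0]
ft_force: [0.6, 0.9, 0.9]
finger_gap: 0.06
grip_force: 0.8
```

```bash
python3 - <<'E'
from h import *
st()
E
```

```text
t 7.2 lab tcp [0.0325 0.001  0.061 ] f_lab [-1.04  0.36  0.94] gap 0.06
tool x,y,z in lab: [-1.    -0.001  0.   ] [-0.001  1.    -0.   ] [-0. -0. -1.]
```

Call:
play_rows:
  steps:
    - {"offset":[-0.005,0,-0.0004],"dr":[0,0,0],"claw":0.06}
    - {"offset":[-0.01,0,-0.0008],"dr":[0,0,0],"claw":0.06}
    - {"offset":[-0.015,0,-0.0012],"dr":[0,0,0],"claw":0.06}
    - {"offset":[-0.02,0,-0.0016],"dr":[0,0,0],"claw":0.06}
    - {"offset":[-0.025,0,-0.002],"dr":[0,0,0],"claw":0.06}

```text
t: 7.7
tcp_pos: [0.5555, -0.039, 0.0629]
orientation: [0.0, 0.783, 0.622, -0.0]
ft_force: [-0.1, -0.4, -0.2]
finger_gap: 0.0602
grip_force: 0.0
```

Call:
play_rows:
  steps:
    - {"offset":[-0.003,0,0],"dr":[0,0,0],"claw":0.06}
    - {"offset":[-0.006,0,0],"dr":[0,0,0],"claw":0.06}
    - {"offset":[-0.009,0,0],"dr":[0,0,0],"claw":0.06}
    - {"offset":[-0.012,0,0],"dr":[0,0,0],"claw":0.06}
    - {"offset":[-0.013,0,0],"dr":[0,0,0],"claw":0.06}

```text
t: 8.2
tcp_pos: [0.5526, -0.0515, 0.0629]
orientation: [-0.0, 0.783, 0.622, -0.0]
ft_force: [-0.8, 0.1, 0.6]
finger_gap: 0.0598
grip_force: 0.0
```

```bash
python3 - <<'E'
from h import *
st()
a=manip.capture('top');b=manip.capture('scene')
o=np.vstack([cv2.resize(a['color'][150:300,250:480],(460,300)),cv2.resize(b['color'][70:220,205:435],(460,300))])
cv2.imwrite('pics/p5.png',o[:,:,::-1])
E
```

```text
t 8.2 lab tcp [0.0704 0.001  0.0629] f_lab [ 0.07 -0.83  0.58] gap 0.0598
tool x,y,z in lab: [-1.    -0.001 -0.   ] [-0.001  1.    -0.   ] [ 0. -0. -1.]
```

View pics/p5.png

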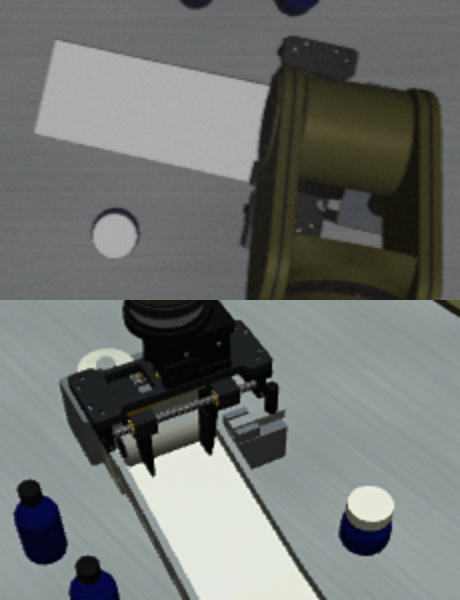

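The roller sits at the stop plate, ahead of both fingers (scene crop (160,430)); the contact force vanished at the crest. I'll nudge forward to confirm it is home, then back off and rise.

Call:
play_rows:
  steps:
    - {"offset":[-0.001,0,0],"dr":[0,0,0],"claw":0.06}
    - {"offset":[-0.002,0,0],"dr":[0,0,0],"claw":0.06}
    - {"offset":[-0.003,0,0],"dr":[0,0,0],"claw":0.06}
    - {"offset":[-0.003,0,0],"dr":[0,0,0],"claw":0.06}

```text
t: 8.7
tcp_pos: [0.5523, -0.0532, 0.063]
orientation: [-0.001, 0.783, 0.622, 0.001]
ft_force: [1.5, 5.9, -0.1]
finger_gap: 0.0601
grip_force: 2.6
```

Call:
play_rows:
  steps:
    - {"offset":[0.002,0,0],"dr":[0,0,0],"claw":0.06}
    - {"offset":[0.005,0,0],"dr":[0,0,0],"claw":0.06}
    - {"offset":[0.008,0,0],"dr":[0,0,0],"claw":0.06}
    - {"offset":[0.008,0,0],"dr":[0,0,0],"claw":0.06}

```text
t: 9.1
tcp_pos: [0.5539, -0.0462, 0.0629]
orientation: [0.0, 0.783, 0.622, -0.0]
ft_force: [-0.6, -0.7, 0.4]
finger_gap: 0.0597
grip_force: 0.0
```

Call:
play_rows:
  steps:
    - {"offset":[0,0,-0.02],"dr":[0,0,0],"claw":0.06}
    - {"offset":[0,0,-0.045],"dr":[0,0,0],"claw":0.06}
    - {"offset":[0,0,-0.07],"dr":[0,0,0],"claw":0.03}
    - {"offset":[0,0,-0.095],"dr":[0,0,0],"claw":0.0}
    - {"offset":[0,0,-0.1],"dr":[0,0,0],"claw":0.0}

```text
t: 9.6
tcp_pos: [0.5559, -0.0468, 0.1667]
orientation: [0.002, 0.783, 0.622, 0.002]
ft_force: [-0.3, 0.8, 0.2]
finger_gap: 0.0414
grip_force: 0.0
```

```bash
python3 - <<'E'
from h import *
from scipy.optimize import least_squares
st()
c=manip.capture('scene');save(c,'s6')
P=lab(cloud(c));q=P[(abs(P[...,1])<.045)&(P[...,2]>.05)&(P[...,2]<.08)&(P[...,0]>.06)&(P[...,0]<.122)]
f=least_squares(lambda v:np.hypot(q[:,0]-v[0]-v[2]*q[:,1],q[:,2]-v[1])-.021,[.1,.05,0],loss='soft_l1',f_scale=.001).x;print(len(q),f)
g=c['color'].max(-1)
k=P[(g<45)&(abs(P[...,0]-.073)<.02)&(P[...,1]>-.13)&(P[...,1]<-.06)&(P[...,2]>.066)&(P[...,2]<.099)];print('knob',len(k),k.mean(0),k.min(0),k.max(0))
cv2.imwrite('pics/p6.png',cv2.resize(c['color'][80:230,205:435],(690,450))[:,:,::-1])
E
```

```text
t 9.6 lab tcp [0.065  0.0031 0.1667] f_lab [-0.67 -0.46  0.23] gap 0.0414
tool x,y,z in lab: [-1.    -0.001  0.   ] [-0.001  1.     0.006] [-0.     0.006 -1.   ]
728 [ 0.10542512  0.04863954 -0.00013198]
knob 83 [ 0.06947704 -0.10736685  0.08361019] [ 0.06555018 -0.11415977  0.06606553] [ 0.07928887 -0.10162357  0.09669946]
```

View pics/p6.png

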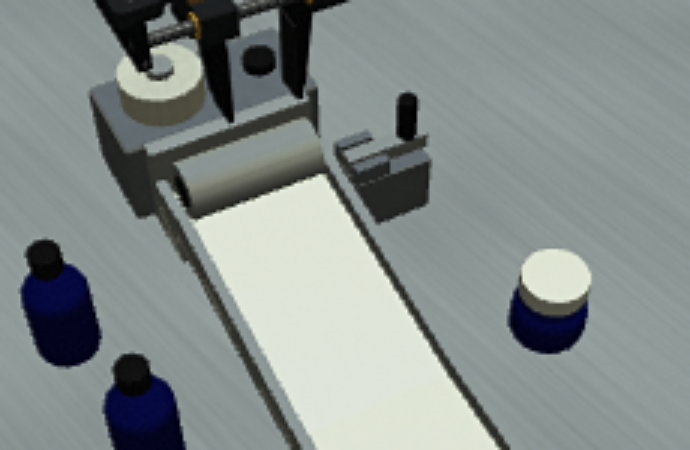

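The roller is seated (measured centre x 0.105, z 0.049, square), and the bolt is still back with the knob at y of about -0.108. Next the closed fingers go outside the knob.

Call:
play_rows:
  steps:
    - {"offset":[-0.003,-0.04,0],"dr":[0,0,0],"claw":0.0}
    - {"offset":[-0.007,-0.08,0],"dr":[0,0,0],"claw":0.0}
    - {"offset":[-0.007,-0.12,0],"dr":[0,0,0],"claw":0.0}
    - {"offset":[-0.007,-0.151,0],"dr":[0,0,0],"claw":0.0}
    - {"offset":[-0.007,-0.151,0],"dr":[0,0,0],"claw":0.0}

```text
t: 10.15
tcp_pos: [0.4016, -0.0182, 0.1603]
orientation: [-0.001, 0.783, 0.622, -0.001]
ft_force: [0.8, -0.1, 0.5]
finger_gap: 0.0011
grip_force: 0.0
```

Call:
play_rows:
  steps:
    - {"offset":[0,0,0.02],"dr":[0,0,0],"claw":0.0}
    - {"offset":[0,0,0.04],"dr":[0,0,0],"claw":0.0}
    - {"offset":[0,0,0.06],"dr":[0,0,0],"claw":0.0}
    - {"offset":[0,0,0.074],"dr":[0,0,0],"claw":0.0}
    - {"offset":[0,0,0.074],"dr":[0,0,0],"claw":0.0}

```text
t: 10.65
tcp_pos: [0.4035, -0.0188, 0.0857]
orientation: [-0.002, 0.783, 0.622, -0.002]
ft_force: [-0.7, -0.3, 0.3]
finger_gap: 0.0002
grip_force: 0.0
```

```bash
python3 - <<'E'
from h import *
st()
c=manip.capture('scene')
cv2.imwrite('pics/p7.png',cv2.resize(c['color'][60:210,205:435],(690,450))[:,:,::-1])
E
```

```text
t 10.65 lab tcp [ 0.0724 -0.1517  0.0857] f_lab [ 0.49 -0.57  0.31] gap 0.0002
tool x,y,z in lab: [-1.    -0.001 -0.   ] [-0.001  1.    -0.006] [ 0.    -0.006 -1.   ]
```

View pics/p7.png

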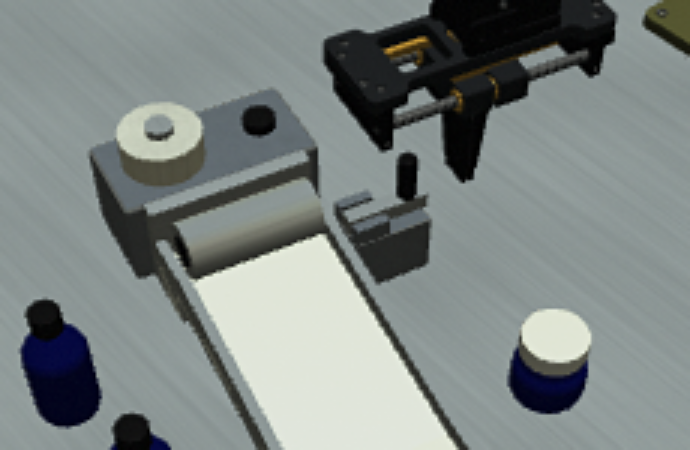

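The closed fingers (crop (465,150)) stand outside the knob (405,175) with clear space. I'll push the bolt across.

Call:
play_rows:
  steps:
    - {"offset":[0,0.01,0],"dr":[0,0,0],"claw":0.0}
    - {"offset":[0,0.018,0],"dr":[0,0,0],"claw":0.0}
    - {"offset":[0,0.024,0],"dr":[0,0,0],"claw":0.0}
    - {"offset":[0,0.03,0],"dr":[0,0,0],"claw":0.0}
    - {"offset":[0,0.036,0],"dr":[0,0,0],"claw":0.0}

```text
t: 11.2
tcp_pos: [0.441, -0.0273, 0.0894]
orientation: [0.0, 0.783, 0.622, 0.0]
ft_force: [-1.0, 0.5, 1.1]
finger_gap: 0.0005
grip_force: 1.0
```

Call:
play_rows:
  steps:
    - {"offset":[0,0.007,0],"dr":[0,0,0],"claw":0.0}
    - {"offset":[0,0.014,0],"dr":[0,0,0],"claw":0.0}
    - {"offset":[0,0.021,0],"dr":[0,0,0],"claw":0.0}
    - {"offset":[0,0.028,0],"dr":[0,0,0],"claw":0.0}
    - {"offset":[0,0.033,0],"dr":[0,0,0],"claw":0.0}

```text
t: 11.7
tcp_pos: [0.473, -0.0347, 0.0889]
orientation: [-0.0, 0.783, 0.622, 0.0]
ft_force: [-1.9, 0.4, 1.9]
finger_gap: 0.0005
grip_force: 0.9
```

Call:
play_rows:
  steps:
    - {"offset":[0,0.002,0],"dr":[0,0,0],"claw":0.0}
    - {"offset":[0,0.004,0],"dr":[0,0,0],"claw":0.0}
    - {"offset":[0,0.006,0],"dr":[0,0,0],"claw":0.0}
    - {"offset":[0,0.006,0],"dr":[0,0,0],"claw":0.0}

```text
t: 12.1
tcp_pos: [0.4784, -0.036, 0.0889]
orientation: [0.0, 0.783, 0.622, 0.0]
ft_force: [-0.7, -0.2, 1.2]
finger_gap: 0.0002
grip_force: 0.3
```

```bash
cat > k.py <<'E'
from h import *
st()
c=manip.capture('scene')
P=lab(cloud(c));g=c['color'].max(-1)
k=P[(g<45)&(abs(P[...,0]-.073)<.02)&(P[...,1]>-.13)&(P[...,1]<-.03)&(P[...,2]>.066)&(P[...,2]<.099)];print('dark',len(k),k.mean(0),k.min(0),k.max(0))
E
python3 k.py
```

```text
t 12.1 lab tcp [ 0.0721 -0.0748  0.0889] f_lab [ 0.31 -0.62  1.24] gap 0.0002
tool x,y,z in lab: [-1.    -0.001 -0.   ] [-0.001  1.     0.   ] [ 0.  0. -1.]
dark 178 [ 0.06683064 -0.06495818  0.084855  ] [ 0.05962242 -0.08122331  0.06697138] [ 0.08285205 -0.05226293  0.09872264]
```

Not at the end stop yet (no force rise), so I'll creep on.

Call:
play_rows:
  steps:
    - {"offset":[0,0.002,0],"dr":[0,0,0],"claw":0.0}
    - {"offset":[0,0.004,0],"dr":[0,0,0],"claw":0.0}
    - {"offset":[0,0.005,0],"dr":[0,0,0],"claw":0.0}
    - {"offset":[0,0.005,0],"dr":[0,0,0],"claw":0.0}

```text
t: 12.55
tcp_pos: [0.4831, -0.0371, 0.0889]
orientation: [-0.0, 0.783, 0.622, -0.0]
ft_force: [-1.9, 0.2, 1.3]
finger_gap: 0.0007
grip_force: 1.0
```

```bash
python3 k.py
```

```text
t 12.55 lab tcp [ 0.0721 -0.07    0.0889] f_lab [ 0.27 -1.9   1.28] gap 0.0007
tool x,y,z in lab: [-1.    -0.001 -0.   ] [-0.001  1.    -0.   ] [ 0. -0. -1.]
dark 177 [ 0.06670063 -0.06053442  0.08524695] [ 0.0599086  -0.07685623  0.06670053] [ 0.08155215 -0.04676222  0.09895905]
```

Call:
play_rows:
  steps:
    - {"offset":[0,0.001,0],"dr":[0,0,0],"claw":0.0}
    - {"offset":[0,0.002,0],"dr":[0,0,0],"claw":0.0}
    - {"offset":[0,0.003,0],"dr":[0,0,0],"claw":0.0}
    - {"offset":[0,0.003,0],"dr":[0,0,0],"claw":0.0}

```text
t: 13.0
tcp_pos: [0.4835, -0.0371, 0.0887]
orientation: [-0.003, 0.783, 0.622, -0.003]
ft_force: [-12.8, 2.5, 9.5]
finger_gap: 0.0001
grip_force: 6.7
```

```bash
python3 k.py
```

```text
t 13.0 lab tcp [ 0.0721 -0.0696  0.0887] f_lab [  0.44 -12.99   9.51] gap 0.0001
tool x,y,z in lab: [-1.    -0.001 -0.   ] [-0.001  1.    -0.008] [ 0.    -0.008 -1.   ]
dark 170 [ 0.06657709 -0.06003696  0.08500112] [ 0.0589361  -0.07729711  0.06639661] [ 0.07857219 -0.04726412  0.09875784]
```

The end stop is reached: 13 N and no further travel. I'll back off and rise clear.

Call:
play_rows:
  steps:
    - {"offset":[0,-0.004,0],"dr":[0,0,0],"claw":0.0}
    - {"offset":[0,-0.012,0],"dr":[0,0,0],"claw":0.0}
    - {"offset":[0,-0.03,0],"dr":[0,0,0],"claw":0.0}
    - {"offset":[0,-0.04,-0.03],"dr":[0,0,0],"claw":0.0}
    - {"offset":[0,-0.05,-0.07],"dr":[0,0,0],"claw":0.0}

```text
t: 13.55
tcp_pos: [0.4349, -0.026, 0.1571]
orientation: [-0.002, 0.783, 0.622, -0.002]
ft_force: [0.2, -0.3, -0.1]
finger_gap: 0.0004
grip_force: 0.0
```

Call:
play_rows:
  steps:
    - {"offset":[0,-0.03,-0.03],"dr":[0,0,0],"claw":0.0}
    - {"offset":[0,-0.05,-0.04],"dr":[0,0,0],"claw":0.0}
    - {"offset":[0,-0.05,-0.04],"dr":[0,0,0],"claw":0.0}
    - {"offset":[0,-0.05,-0.04],"dr":[0,0,0],"claw":0.0}

```text
t: 13.95
tcp_pos: [0.3889, -0.0152, 0.1988]
orientation: [0.001, 0.783, 0.622, 0.001]
ft_force: [0.7, 0.8, 0.3]
finger_gap: 0.0003
grip_force: 0.0
```

```bash
cat >> k.py <<'E'
from scipy.optimize import least_squares
q=P[(abs(P[...,1])<.045)&(P[...,2]>.05)&(P[...,2]<.08)&(P[...,0]>.085)&(P[...,0]<.122)]
f=least_squares(lambda v:np.hypot(q[:,0]-v[0]-v[2]*q[:,1],q[:,2]-v[1])-.021,[.1,.05,0],loss='soft_l1',f_scale=.001).x;print(len(q),f)
cv2.imwrite('pics/p8.png',cv2.resize(c['color'][60:210,205:435],(690,450))[:,:,::-1])
E
python3 k.py
```

```text
t 13.95 lab tcp [ 0.0722 -0.1667  0.1988] f_lab [-0.92  0.46  0.34] gap 0.0003
tool x,y,z in lab: [-1.    -0.001  0.   ] [-0.001  1.     0.002] [-0.     0.002 -1.   ]
dark 87 [ 0.06933686 -0.0525846   0.08337342] [ 0.06443282 -0.06072558  0.06606537] [ 0.07647644 -0.04720948  0.09843457]
666 [ 0.10575137  0.04857948 -0.00131423]
```

View pics/p8.png

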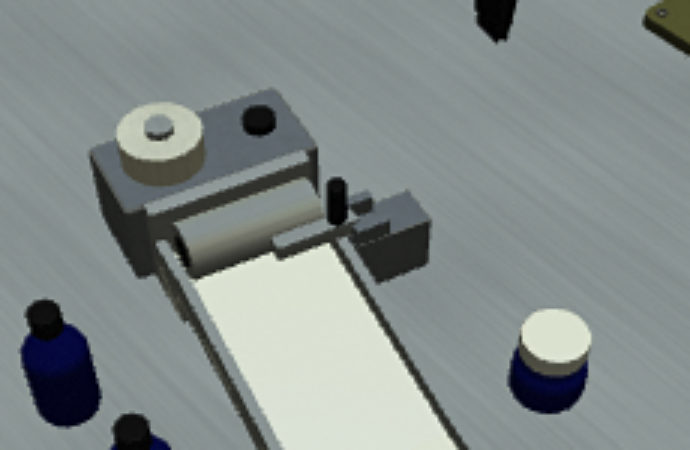

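The bolt bar (crop (275,240) to (390,215)) is fully across behind the seated roller. The bottles and jar have not moved, and the tool is clear.

```bash
python3 -c "
from bench import manip
print(manip.job_done())"
```

```text
the job is handed in; nothing more can be done
None
```

I handed the job in at about 14 s; the last picture shows the roller square in its seat, the bolt against its end stop behind it, the bottles and jar where they stood and the arm clear, but the hand-in gave no verdict.

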